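# Lock the canister's collar and hold the seal gauge on its test pad

### The arm

A 6-joint arm with a two-finger parallel gripper is mounted at the origin on a cart in front of the work surface, level with it; the furniture and walls round the work are solid. World frame = base frame: x ahead of the robot, y to its left, z up, the work surface at z = 0. Lengths are in mm, angles in degrees, forces in N, time in s.
With the tool pointing down it reaches from about 300 to 850 mm from the base axis. Payload 4.2 kg.
Tool frame: the origin (TCP) lies midway between the tips of the shut fingers; the grasp point (between the pads) lies pinch_z behind it (pinch_z is the distance from the TCP to the grasp point, in mm); z points along the fingers, y is the line along which they close (so a half turn about z gives the same grasp; the last joint's range is limited). The gripper opens to 91 mm and grips with 3 to 60 N. Pads are 32 mm wide; open, the fingers measure 118 mm over their backs; the gripper's body (76 mm by 178 mm) begins 60 mm behind the grasp point.
Start: joints at [-71.448, 18.312, 89.639, -0, 72.044, -1.146], TCP at [193.818, -541.369, 189.676] pointing down, gripper open.
Joint ranges: [-177.97, 177.97], [-48.28, 115.42], [12.27, 149.76], [-77.06, 257.06], [2.81, 150.46], [-146.56, 146.56]. Speed limits (degrees/s): [147.25, 147.25, 180, 180, 180, 180].

### API

Orientations are given as [roll, pitch, yaw] about the fixed x, y, z axes, in that order (R = Rz(yaw) Ry(pitch) Rx(roll)).
In Python, from workcell import state, grab_frame, job_done, masks_of, landmark_of, pinch_z gives the robot as it stands. The module is installed in compiled form; this text tells all that it offers.
- The arm moves only by the tool move_arm, never from a script. Its argument "plan" is a list of rows, each an object of numbers: "x", "y", "z": the shift along the tool's x, y, z in mm; "rx", "ry", "rz": the turn, a rotation vector about the tool's x, y, z in rad. A call has 1 to 10 rows; each row shifts and turns the commanded pose from where the row before left it, along the tool's axes as they then stand; what a row does not reach is not made up. A row lasts 1/10 s, in which the tool goes at most 50 mm and 8.59 degrees, less where a joint would pass 70% of its speed; a pose out of reach is approached as far as the arm can. A call is refused whole if a number of a shift passes 50 or a number of a turn 0.15, either way. A call with a gripper value outside its range is refused whole. "grip" is the opening, from 0 (shut) to 1 (fully open), set as the call begins (left out, the last holds). The fingers move at their own pace and stop on an object; "squeeze" is the grip in N (left out, the last holds). Time passes only in rows, so rows that do not move let the fingers close. It gives the time, the measured TCP pose, the force, the opening and the grip force at its end, in the units of the state.
- state(): the state, without advancing time (a new reading comes with each control period).
- grab_frame(name): name is "scene" or "top" or "wrist"; returns a dict with "img" (480x640x3 uint8, red, green, blue), "z_map" (480x640 float32, mm along the optical axis (not along the pixel's ray), 0 where there is no reading), "fx", "fy", "cx", "cy" (pixels), "dist" ([k1, k2, p1, p2, k3] as OpenCV has them; the pictures are not rectified), "rvec" (rotation vector, rad) and "tvec" (3), from world to camera coordinates, as OpenCV has them. Camera axes: x right, y down, z forward; pixel columns grow to the right and rows downward; lengths in mm; the calibration is good to about 2 mm. A picture is of the moment at which its call begins.
- job_done(): hands the job in; it is judged then, once.
Trained networks look in the newest picture that a camera, given by its name, has taken for a name from the list of things; names that differ only in an ending like _2 or _b are one class to them, and where a whole thing is asked for, a point or a joint stands for the part that bears it (a point fixed in the world has none). Each returns a list of dicts, best first, with "p" (0 to 1); they miss things now and then, are a little off and sometimes report something else, mostly with a low value. They report only what shows in the picture. A call takes as long as a camera call. They do not tell look-alikes from the thing itself.
- masks_of(camera, label): "pixels" (480x640 bool, what is visible of it) and "box" ([centre column, centre row, width, height] in pixels, round what is visible of it).
- landmark_of(camera, label): "point" ([column, row] in pixels: a listed point, or the origin of a listed thing).
The state is a dict: "time_s": time; "qpos": joint angles; "qvel": joint speeds; "effort": joint torques, N m; "ee_pos": TCP position; "ee_rot": TCP orientation; "force": force on the tool from outside, world axes, zero at the start; "torque": the same for the moment, N m; "gripper_width": finger opening in mm; "gripper_force": force on a finger pad.
Only numpy, scipy, OpenCV 4.12 (cv2) and the standard library are available. Lean on these libraries where they do the work, as an engineer would, in place of code of your own. Each camera call takes 0.05 s, during which the arm holds its last target. There are 200 camera calls.

### The job

Turn the lock collar of the vacuum canister clockwise (seen from above) all the way to its stop, where its lug points along the bar-shaped mark on the canister's shoulder, and let go of it. Then take the push gauge out of its stand and, holding it upright, press its tip gently on the middle of the round pad on the canister's lid until the spring plunger is about half way in (of 16 mm travel). Finish while holding it there, still gripped and pressing, and leave the spice jar, the kraft tub and the roll of tape where they are.

Things in the scene. Friction and masses are not known exactly. Their poses are not given: they have to be found in the camera images.
- canister: low round steel canister, 100 mm diameter, fixed. Origin: centre of its underside. Flat shoulder at height 40 mm; above it a 44 mm neck, the grey lock collar (heights 58 to 82 mm) and the lid plug (40 mm diameter, flat top at 86 mm). Marks on the shoulder: toward its -x a radial bar (16 x 6 x 5 mm) = locked; 1.2 rad counterclockwise from it (seen from above) a round stud (6 mm, 4 mm high) = open.
- collar_axis (a point): point on the collar's vertical turning axis, at height 71 mm, the height at which to grip the collar.
- lock_collar (a joint): turn of the lock collar, rad, growing clockwise seen from above: 0 = lug over the stud (open), 1.20 = over the bar (locked), stop at 1.22; starts at 0 to 0.4. A fluted ring, 56 mm diameter, 24 mm high, stiff (0.12 N m); stays where left. Grip it across its diameter from above, clear of the lug; fingertips may go down to height 48 mm.
- collar_lug (a point): outer middle of the lug on the collar, 40 mm from the axis at height 63 mm; the lug is 9 mm wide, 8 mm high and stands 14 mm out of the collar; it turns with it.
- locked_mark (a point): top of the bar-shaped locked mark, 39 mm from the axis, at height 45 mm.
- test_pad (a point): middle of the top of the round rubber test pad, 18 mm diameter, 2 mm proud of the lid, in the middle of the lid; its top is level, at height 88 mm.
- gauge_stand: white block stand 56 x 56 mm, 72 mm high, on an 84 x 84 x 5 mm foot, fixed to the table. Origin: centre of its underside, z up. A vertical hole of 25 mm diameter and 66 mm depth in the middle of its top takes the gauge. Overhead, a wall shelf (underside 0.68 m up) begins 0.58 m in front of the robot: keep lifts low.
- gauge: push gauge, 0.13 kg, tip down in the stand. Origin: middle of the underside of its flange (36 mm diameter, 4 mm thick) that rests on the stand's top; z up. Above: black head, 34 mm in x, 26 mm in y, z 4 to 64 mm, dial faces on its +x and -x sides: grip across y from above. Below: 20 mm barrel to z -34 mm, then the plunger, 8 mm tip ending at z -59 mm when out. Lift 65 mm to clear the stand.
- gauge_grip (a point): middle of the gauge's head, 34 mm above its origin.
- gauge_tip (a point): end of the gauge's plunger tip; it moves with the plunger.
- gauge_plunger (a joint): how far the spring plunger is pushed in: 0 = out, 0.016 m = fully in; spring of 400 N/m with no preload, so 0.008 m is about 3.2 N.
- spice_jar: loose bystander: spice jar, 45 mm wide, 100 mm high; origin at the centre of its underside.
- paper_tub: loose bystander: round kraft tub with lid, 116 mm diameter, 57 mm high; origin at the centre of its underside.
- tape_roll: loose bystander: roll of masking tape lying flat, 98 mm diameter, 25 mm high; origin at the centre of its underside.
Mind the look-alikes: they are no part of the job. What is shaped like the gauge_stand but turquoise is not meant. Leave any purple look-alike of the gauge alone.

How it is judged:
By the outcome, as a careful person would: the job done as asked, in the order asked, and still so for the second after the job is handed in, while the arm keeps its last pose, push and grip.
It also fails if it takes over 48 s, if anything falls off the work surface, if the arm or the gripper's body presses on something with over 40 N, if the wrist force passes 120 N, or if a joint passes its speed limit or range.

## Working session

There is one attempt and no reset: what is moved stays moved. The work goes in short steps, Python scripts to look and compute and a tool call to move; the robot and the scene stay as the last step left them, time stands still between calls to the robot, and variables do not carry over. Pictures are saved under pics/ and viewed, at most 10 in all, crops included, and the job is handed in when it is done.

Besides the shell and the picture viewer there is one more tool, called after ">>>" by a JSON object that holds its "fn" and its "kwargs", one argument or row to a line. move_arm: Moves the arm, as the interface text tells. Its arguments: {"type":"object","properties":{"plan":{"type":"array","items":{"type":"object","properties":{"x":{"type":"number"},"y":{"type":"number"},"z":{"type":"number"},"rx":{"type":"number"},"ry":{"type":"number"},"rz":{"type":"number"}}}},"grip":{"type":"number"},"squeeze":{"type":"number"}},"required":["plan"]}

```bash
mkdir -p pics
cat > h.py <<'E'
import numpy as np, cv2
from workcell import *
def cam(f):
    K=np.array([[f['fx'],0,f['cx']],[0,f['fy'],f['cy']],[0,0,1.]]);R=cv2.Rodrigues(np.array(f['rvec'],float))[0]
    return K,np.array(f['dist'],float),R,np.array(f['tvec'],float).ravel()
def ray(f,uv):
    K,d,R,t=cam(f);p=cv2.undistortPoints(np.array(uv,float).reshape(-1,1,2),K,d)[:,0]
    return -R.T@t,np.c_[p,np.ones(len(p))]@R   # origin, dirs (unit depth)
def at_z(f,uv,z):
    o,d=ray(f,uv);return o+d*((z-o[2])/d[:,2])[:,None]
def at_depth(f,uv):
    o,d=ray(f,uv);uv=np.round(np.array(uv)).astype(int).reshape(-1,2)
    return o+d*f['z_map'][uv[:,1],uv[:,0]][:,None]
def cloud(f,m):
    v,u=np.nonzero(m&(f['z_map']>0));return at_depth(f,np.c_[u,v])
def proj(f,P):
    K,d,R,t=cam(f);return cv2.projectPoints(np.array(P,float).reshape(-1,3),R,t,K,d)[0][:,0]
E
python3 - <<'E'
from h import *
print(pinch_z,state())
for c in ("scene","top"):
    f=grab_frame(c);cv2.imwrite(f'pics/{c}0.png',f['img'][...,::-1])
    for l in ("canister","gauge_stand","gauge","spice_jar","paper_tub","tape_roll"):
        for r in masks_of(c,l):
            if r['p']>.2: P=cloud(f,r['pixels']);print(c,l,round(r['p'],2),np.round(r['box']),np.round(np.median(P,0)) if len(P) else 0, np.round(np.percentile(P,97,axis=0)) if len(P) else 0)
    for l in ("canister","collar_axis","collar_lug","locked_mark","test_pad","gauge_stand","gauge","gauge_grip"):
        for r in landmark_of(c,l):
            if r['p']>.2: print(c,l,round(r['p'],2),np.round(r['point'],1),np.round(at_depth(f,r['point'])))
E
```

```text
18.8 {'time_s': 0.0, 'qpos': array([-7.14484954e+01,  1.83528133e+01,  8.97063821e+01,  7.51164011e-04,
        7.20449362e+01, -1.14528116e+00]), 'qvel': array([ 0.00205735,  0.08234805, -0.00141187,  0.07784657, -0.02460704,
       -0.11110082]), 'effort': array([ 1.39592303e-03, -4.12456834e+01, -2.31975800e+01,  7.30003905e-02,
        4.57438873e-02, -1.51195741e-04]), 'ee_pos': array([ 193.63367571, -540.82607239,  188.80874756]), 'ee_rot': array([-1.79895904e+02, -2.79535494e-03,  1.96965510e+01]), 'force': array([-0.24925684,  0.26330937, -0.80419324]), 'torque': array([ 0.00111376,  0.04007545, -0.00913182]), 'gripper_force': 0.0, 'gripper_width': 91.596674227029}
scene canister 0.6 [425. 232.  30.  42.] [ 413. -228.   41.] [ 453. -205.   89.]
scene gauge_stand 0.77 [270. 294.  38.  48.] [434. 193.  36.] [466. 221.  73.]
scene gauge_stand 0.71 [217. 329.  52.  53.] [408. 332.  41.] [442. 370.  73.]
scene gauge 0.97 [270. 265.  21.  34.] [444. 183. 115.] [463. 193. 137.]
scene gauge 0.73 [300. 308.  18.  47.] [335. 183.  96.] [352. 197. 124.]
scene gauge 0.44 [428. 224.  16. 
[... 2176 characters left out ...]
 90.]
top collar_axis 0.88 [434.3 274.4] [[ 411. -253.   91.]]
top collar_lug 0.62 [438.1 287.2] [[ 382. -267.   67.]]
top locked_mark 0.65 [427.9 288.3] [[ 382. -246.   40.]]
top test_pad 0.72 [436.1 274.1] [[ 413. -259.   87.]]
top test_pad 0.64 [262.2 257.6] [[442. 165. 138.]]
top test_pad 0.26 [438.  289.5] [[ 379. -272.   44.]]
top gauge_stand 0.81 [261.6 261.9] [[434. 168. 121.]]
top gauge_stand 0.78 [206.9 274.1] [[409. 308.  76.]]
top gauge 0.62 [261.3 304.2] [[332. 165. 130.]]
top gauge 0.51 [260.6 257.5] [[443. 169. 136.]]
top gauge_grip 0.75 [262.5 256.9] [[444. 164. 140.]]
top gauge_grip 0.61 [426.6 203.3] [[ 602. -247.   46.]]
top gauge_grip 0.49 [261.8 302.1] [[338. 165. 126.]]
```

Run:
```python
import cv2,numpy as np
a=cv2.imread('pics/scene0.png')[180:380,180:480];b=cv2.imread('pics/top0.png')[160:340,180:480]
r=lambda i:cv2.resize(i,None,fx=8/3,fy=8/3,interpolation=cv2.INTER_CUBIC)
cv2.imwrite('pics/a.png',cv2.resize(np.vstack([a,b]),None,fx=1.57,fy=1.57,interpolation=cv2.INTER_CUBIC))
```

```text
(no output)
```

View pics/a.png

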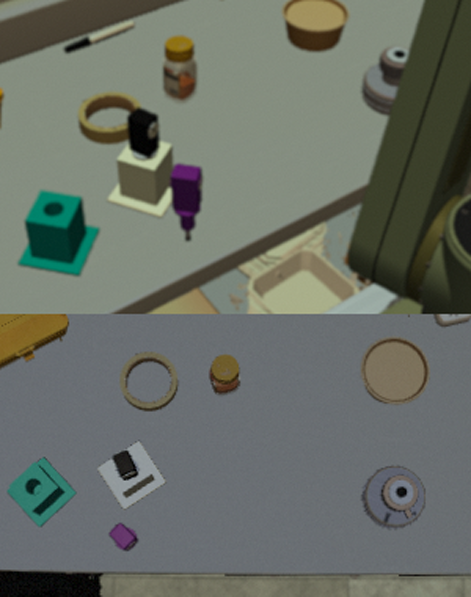

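The real gauge is the black one in the white stand, at scene (271,262) / top (261,257). The purple gauge is at scene (299,305) and the turquoise stand at scene (215,330). The canister is at top (431,276), with the lug near (438,287) and the bar near (428,288). Next I'll look at the canister with the wrist camera.

>>> {"fn": "move_arm", "kwargs": {
  "plan": [
    {"x": 30,"y": -22,"z": -7},
    {"x": 36,"y": -25,"z": -8},
    {"x": 36,"y": -25,"z": -8},
    {"x": 36,"y": -25,"z": -8},
    {"x": 36,"y": -25,"z": -8},
    {"x": 36,"y": -25,"z": -8},
    {"x": 36,"y": -25,"z": -8},
    {"x": 30,"y": -22,"z": -7},
    {},
    {}
  ]
}}

```text
schema error: expected keys x, y, z, rx, ry, rz
```

Run:
```python
from h import *
s=state();print(s['ee_pos'],s['ee_rot'],s['qpos'],s['force'])
f=grab_frame("wrist");cv2.imwrite('pics/w1.png',f['img'][...,::-1])
K,d,R,t=cam(f);print('campos',-R.T@t)
for l in ("collar_axis","collar_lug","locked_mark","test_pad"):
    z={'collar_axis':71,'collar_lug':63,'locked_mark':45,'test_pad':88}[l]
    for r in landmark_of("wrist",l): print(l,r['p'],r['point'],at_z(f,r['point'],z))
```

```text
[ 193.79537923 -541.39109891  189.68161246] [1.79992456e+02 1.29427797e-04 1.96967128e+01] [-7.14506991e+01  1.83114533e+01  8.96388228e+01  2.27661829e-05
  7.20421792e+01 -1.14741894e+00] [-0.40704698 -0.31531552 -0.44167793]
campos [ 263.63815835 -516.01672587  385.77165819]
```

View pics/w1.png

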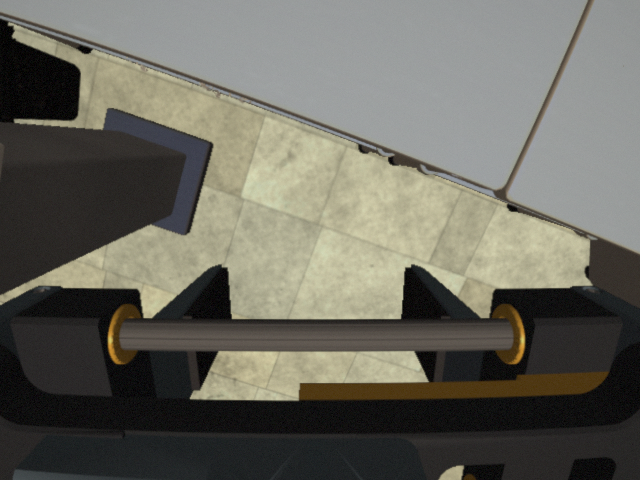

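The wrist picture shows only floor: the call was refused, since rows need all six keys. I'll resend it, stopping about 75 mm short so the wrist camera sees the canister.

>>> {"fn": "move_arm", "kwargs": {
  "plan": [
    {"x": 26,"y": -25,"z": -6,"rx": 0,"ry": 0,"rz": 0},
    {"x": 30,"y": -29,"z": -8,"rx": 0,"ry": 0,"rz": 0},
    {"x": 30,"y": -29,"z": -8,"rx": 0,"ry": 0,"rz": 0},
    {"x": 30,"y": -29,"z": -8,"rx": 0,"ry": 0,"rz": 0},
    {"x": 30,"y": -29,"z": -8,"rx": 0,"ry": 0,"rz": 0},
    {"x": 30,"y": -29,"z": -8,"rx": 0,"ry": 0,"rz": 0},
    {"x": 30,"y": -29,"z": -8,"rx": 0,"ry": 0,"rz": 0},
    {"x": 29,"y": -25,"z": -6,"rx": 0,"ry": 0,"rz": 0},
    {"x": 0,"y": 0,"z": 0,"rx": 0,"ry": 0,"rz": 0},
    {"x": 0,"y": 0,"z": 0,"rx": 0,"ry": 0,"rz": 0}
  ]
}}

```text
time_s: 2.75
ee_pos: [339.8, -251.0, 249.9]
ee_rot: [179.9, 0.0, 19.8]
force: [-0.5, -0.5, -0.4]
gripper_width: 91.2
gripper_force: 0.0
```

```bash
cat > look.py <<'E'
from h import *
import sys
s=state();print(s['time_s'],s['ee_pos'],s['ee_rot'],s['qpos'],s['force'])
f=grab_frame("wrist");cv2.imwrite(f'pics/{sys.argv[1]}.png',f['img'][...,::-1]);np.savez(f'pics/{sys.argv[1]}.npz',**f)
K,d,R,t=cam(f);print('campos',-R.T@t)
for a in sys.argv[2:]:
    l,z=a.split(':')
    for r in landmark_of("wrist",l): print(l,round(r['p'],2),np.round(r['point'],1),np.round(at_z(f,r['point'],float(z)),1),np.round(at_depth(f,r['point']),1))
E
python3 look.py w2 collar_axis:71 collar_lug:63 locked_mark:45 test_pad:88
```

```text
2.75 [ 339.80523052 -250.95722444  249.89985741] [1.79936826e+02 5.13959013e-03 1.98284271e+01] [-3.79746546e+01  2.16486829e+00  1.01330190e+02 -3.90979223e-02
  7.64542237e+01  3.22060563e+01] [-0.54116173 -0.51206381 -0.42529254]
campos [ 409.50564973 -225.26437454  445.99320652]
collar_axis 0.92 [346.8 152.4] [[ 417.7 -256.6   71. ]] [[ 417.3 -255.2   88.1]]
collar_lug 0.81 [347.3 186.8] [[ 384.  -270.9   63. ]] [[ 384.3 -270.3   67.7]]
locked_mark 0.94 [321.1 179.7] [[ 380.1 -242.2   45. ]] [[ 379.8 -242.4   40.2]]
test_pad 0.79 [347.6 153.4] [[ 416.7 -256.3   88. ]] [[ 416.6 -256.1   89.5]]
test_pad 0.68 [13.5  4.6] [[444.   97.9  88. ]] [[448.7 141.7  39.4]]
```

View pics/w2.png

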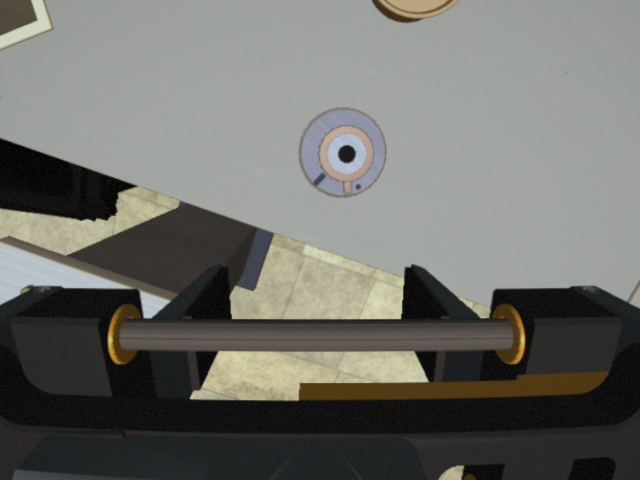

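The wrist view shows the canister at (343,152), with the black pad at (347,154), lug at (347,187), bar at (320,180) and stud at (359,187). That puts the lug at about 204° and the bar at about 159°, so there are about 45° left to turn clockwise. I'll refine the axis with a circle fit.

Run:
```python
from h import *
f=dict(np.load('pics/w2.npz'))
def fit(m,z,n):
    c=max(cv2.findContours(m.astype(np.uint8),0,cv2.CHAIN_APPROX_NONE)[0],key=cv2.contourArea)
    P=at_z(f,c[:,0].astype(float),z)[:,:2]
    x=np.linalg.lstsq(np.c_[2*P,np.ones(len(P))],(P**2).sum(1),rcond=None)[0];print(n,x[:2],2*np.sqrt(x[2]+x[:2]@x[:2]))
roi=np.zeros((480,640),bool);roi[115:185,310:385]=1
g=f['img'].mean(2);fit((g<60)&roi&(np.hypot(*(np.mgrid[:480,:640]-np.array([153,347])[:,None,None]))<14),88,'pad18')
Z=np.zeros((480,640));v,u=np.mgrid[:480,:640];P=at_depth(f,np.c_[u.ravel(),v.ravel()]);Z=P[:,2].reshape(480,640)
fit((Z>84)&roi,86,'lid40');
r=np.zeros_like(roi);r[95:205,290:395]=1;fit((Z>30)&r,40,'body100')
```

```text
pad18 [ 416.11385107 -255.27787658] 15.147131433664192
lid40 [ 415.73364621 -255.27379482] 39.79640784528577
body100 [ 415.92143877 -254.61801217] 97.65530316306003
```

>>> {"fn": "move_arm", "kwargs": {
  "plan": [
    {"x": 14,"y": 6,"z": 25,"rx": 0,"ry": 0,"rz": 0},
    {"x": 19,"y": 8,"z": 36,"rx": 0,"ry": 0,"rz": 0},
    {"x": 19,"y": 8,"z": 36,"rx": 0,"ry": 0,"rz": 0},
    {"x": 12,"y": 6,"z": 25,"rx": 0,"ry": 0,"rz": 0},
    {"x": 7,"y": 3,"z": 13,"rx": 0,"ry": 0,"rz": 0}
  ]
}}

```text
time_s: 3.5
ee_pos: [416.2, -256.7, 112.1]
ee_rot: [-179.8, 0.1, 19.6]
force: [-0.1, 0.0, 0.4]
gripper_width: 91.0
gripper_force: 0.0
```

>>> {"fn": "move_arm", "kwargs": {
  "plan": [
    {"x": 0,"y": -1.4,"z": 20,"rx": 0,"ry": 0,"rz": 0},
    {"x": 0,"y": 0,"z": 20,"rx": 0,"ry": 0,"rz": 0},
    {"x": 0,"y": 0,"z": 15,"rx": 0,"ry": 0,"rz": 0},
    {"x": 0,"y": 0,"z": 6,"rx": 0,"ry": 0,"rz": 0},
    {"x": 0,"y": 0,"z": 0,"rx": 0,"ry": 0,"rz": 0},
    {"x": 0,"y": 0,"z": 0,"rx": 0,"ry": 0,"rz": 0}
  ]
}}

```text
time_s: 4.1
ee_pos: [416.9, -255.9, 54.5]
ee_rot: [179.9, -0.1, 19.7]
force: [0.3, -1.2, 0.7]
gripper_width: 91.4
gripper_force: 0.0
```

>>> {"fn": "move_arm", "kwargs": {
  "plan": [
    {"x": 0,"y": 0,"z": 0,"rx": 0,"ry": 0,"rz": 0},
    {"x": 0,"y": 0,"z": 0,"rx": 0,"ry": 0,"rz": 0},
    {"x": 0,"y": 0,"z": 0,"rx": 0,"ry": 0,"rz": 0},
    {"x": 0,"y": 0,"z": 0,"rx": 0,"ry": 0,"rz": 0},
    {"x": 0,"y": 0,"z": 0,"rx": 0,"ry": 0,"rz": 0},
    {"x": 0,"y": 0,"z": 0,"rx": 0,"ry": 0,"rz": 0},
    {"x": 0,"y": 0,"z": 0,"rx": 0,"ry": 0,"rz": 0},
    {"x": 0,"y": 0,"z": 0,"rx": 0,"ry": 0,"rz": 0}
  ],
  "grip": 0.5,
  "squeeze": 35
}}

```text
time_s: 4.9
ee_pos: [416.7, -255.7, 53.8]
ee_rot: [179.9, -0.0, 19.7]
force: [-0.2, -2.3, 1.1]
gripper_width: 53.5
gripper_force: 35.0
```

>>> {"fn": "move_arm", "kwargs": {
  "plan": [
    {"x": 0,"y": 0,"z": 0,"rx": 0,"ry": 0,"rz": 0.06},
    {"x": 0,"y": 0,"z": 0,"rx": 0,"ry": 0,"rz": 0.1},
    {"x": 0,"y": 0,"z": 0,"rx": 0,"ry": 0,"rz": 0.1},
    {"x": 0,"y": 0,"z": 0,"rx": 0,"ry": 0,"rz": 0.1},
    {"x": 0,"y": 0,"z": 0,"rx": 0,"ry": 0,"rz": 0.1},
    {"x": 0,"y": 0,"z": 0,"rx": 0,"ry": 0,"rz": 0.1},
    {"x": 0,"y": 0,"z": 0,"rx": 0,"ry": 0,"rz": 0.1},
    {"x": 0,"y": 0,"z": 0,"rx": 0,"ry": 0,"rz": 0.06},
    {"x": 0,"y": 0,"z": 0,"rx": 0,"ry": 0,"rz": 0}
  ]
}}

```text
time_s: 5.8
ee_pos: [416.6, -255.9, 53.8]
ee_rot: [179.9, -0.1, -21.5]
force: [-0.8, -2.8, 0.4]
gripper_width: 53.3
gripper_force: 35.0
```

```bash
python3 -c "
from h import *
s=state();print(s['ee_rot'],s['torque'],s['force'],s['gripper_width'])"
```

```text
[ 1.79943670e+02 -5.92373042e-02 -2.15409598e+01] [-0.6332492   0.10245235 -0.10593804] [-0.81946525 -2.77176077  0.35720557] 53.25920175633921
```

>>> {"fn": "move_arm", "kwargs": {
  "plan": [
    {"x": 0,"y": 0,"z": 0,"rx": 0,"ry": 0,"rz": 0.04},
    {"x": 0,"y": 0,"z": 0,"rx": 0,"ry": 0,"rz": 0.03},
    {"x": 0,"y": 0,"z": 0,"rx": 0,"ry": 0,"rz": 0}
  ]
}}

```text
time_s: 6.1
ee_pos: [416.6, -255.8, 53.8]
ee_rot: [179.9, -0.1, -25.5]
force: [-0.1, -4.3, 0.2]
gripper_width: 53.6
gripper_force: 35.0
```

```bash
python3 -c "
from h import *
s=state();print(s['ee_rot'],s['torque'],s['force'],s['gripper_width'])"
```

```text
[ 1.79946666e+02 -6.17772081e-02 -2.54742929e+01] [-0.70646181  0.10992912 -0.0165873 ] [-0.07322509 -4.29737059  0.17996822] 53.63507671972218
```

>>> {"fn": "move_arm", "kwargs": {
  "plan": [
    {"x": 0,"y": 0,"z": 0,"rx": 0,"ry": 0,"rz": 0.03},
    {"x": 0,"y": 0,"z": 0,"rx": 0,"ry": 0,"rz": 0.03},
    {"x": 0,"y": 0,"z": 0,"rx": 0,"ry": 0,"rz": 0}
  ]
}}

```text
time_s: 6.4
ee_pos: [416.6, -255.8, 53.8]
ee_rot: [179.9, -0.1, -28.9]
force: [-0.1, -5.0, 0.7]
gripper_width: 53.7
gripper_force: 35.0
```

```bash
python3 -c "
from h import *
s=state();print(s['ee_rot'],s['torque'],s['force'],s['gripper_width'])"
```

```text
[ 1.79949186e+02 -6.38842922e-02 -2.89079298e+01] [-0.78744612  0.0890297  -0.01570873] [-0.08653256 -5.02326691  0.69189557] 53.68575506937208
```

>>> {"fn": "move_arm", "kwargs": {
  "plan": [
    {"x": 0,"y": 0,"z": 0,"rx": 0,"ry": 0,"rz": 0},
    {"x": 0,"y": 0,"z": 0,"rx": 0,"ry": 0,"rz": 0},
    {"x": 0,"y": 0,"z": 0,"rx": 0,"ry": 0,"rz": 0},
    {"x": 0,"y": 0,"z": 0,"rx": 0,"ry": 0,"rz": 0},
    {"x": 0,"y": 0,"z": -20,"rx": 0,"ry": 0,"rz": 0},
    {"x": 0,"y": 0,"z": -40,"rx": 0,"ry": 0,"rz": 0},
    {"x": -20,"y": 0,"z": -40,"rx": 0,"ry": 0,"rz": 0},
    {"x": -30,"y": 0,"z": -30,"rx": 0,"ry": 0,"rz": 0},
    {"x": -25,"y": 0,"z": -20,"rx": 0,"ry": 0,"rz": 0},
    {"x": 0,"y": 0,"z": 0,"rx": 0,"ry": 0,"rz": 0}
  ],
  "grip": 1
}}

```text
time_s: 7.4
ee_pos: [349.9, -218.1, 206.4]
ee_rot: [180.0, -0.3, -29.0]
force: [0.9, -1.3, -0.9]
gripper_width: 90.9
gripper_force: 0.0
```

```bash
python3 look.py w3 collar_axis:71 collar_lug:63 locked_mark:45 test_pad:88; python3 -c "
import cv2
i=cv2.imread('pics/w3.png')[60:260,200:480];cv2.imwrite('pics/w3c.png',cv2.resize(i,None,fx=2.5,fy=2.5))"
```

```text
7.4 [ 349.88814039 -218.07408834  206.35797481] [179.99740295  -0.26219484 -28.99868683] [-3.35482531e+01  2.59150636e+00  1.07240540e+02  1.93889006e-02
  6.99063804e+01  8.54438200e+01] [ 0.85330521 -1.25595111 -0.85896843]
campos [ 413.96095682 -253.50088136  402.79780269]
collar_axis 0.75 [317.2 146.4] [[ 417.  -256.3   71. ]] [[ 416.8 -256.2   88.5]]
collar_lug 0.74 [319.8 187.9] [[ 381.8 -239.8   63. ]] [[ 382.2 -240.    67.4]]
locked_mark 0.8 [321.3 187.1] [[ 380.1 -240.8   45. ]] [[ 382.3 -241.7   68.2]]
test_pad 0.63 [316.6 149.6] [[ 414.7 -254.4   88. ]] [[ 414.7 -254.4   89.6]]
```

View pics/w3c.png

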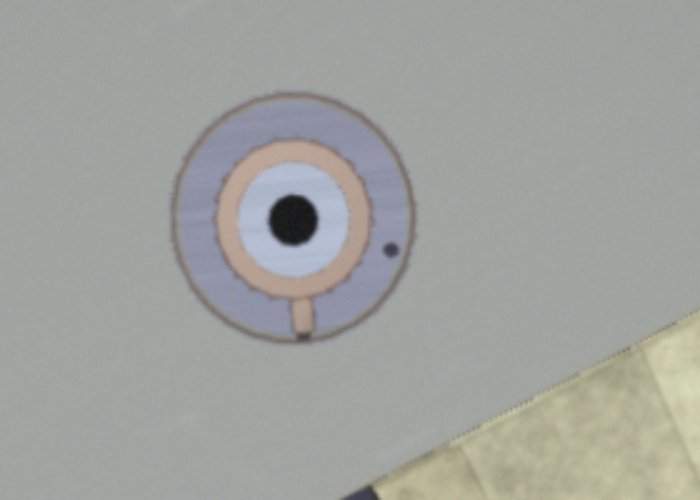

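The crop shows the lug (302,315) directly over the bar, whose end just peeks out at (303,336), and the stud at (391,250). I'll measure the angle.

Run:
```python
from h import *
for n in('w2','w3'):
    f=dict(np.load(f'pics/{n}.npz'));c=np.array([347.,154]) if n=='w2' else np.array([317.2,147.6])
    I=f['img'].astype(int);v,u=np.mgrid[:480,:640]
    P=at_z(f,np.c_[u.ravel(),v.ravel()],88)[:,:2].reshape(480,640,2)
    m=(I.mean(2)<60)&(np.hypot(u-c[0],v-c[1])<14);C=P[m].mean(0)
    P=at_z(f,np.c_[u.ravel(),v.ravel()],67)[:,:2].reshape(480,640,2)-C
    r=np.hypot(P[...,0],P[...,1]);warm=(I[...,0]-I[...,2]>15)&(r>30.5)&(r<38.5)
    warm&=np.abs((np.degrees(np.arctan2(P[...,1],P[...,0]))%360)-180)<40
    p=P[warm].mean(0);print(n,C,'lug',warm.sum(),np.degrees(np.arctan2(p[1],p[0]))%360)
    P=at_z(f,np.c_[u.ravel(),v.ravel()],44)[:,:2].reshape(480,640,2)-C
    r=np.hypot(P[...,0],P[...,1]);d=(I.mean(2)<95)&(r>30)&(r<47.5)
    k,L,s,ce=cv2.connectedComponentsWithStats(d.astype(np.uint8))
    for i in range(1,k):
        if s[i,4]>5:p=P[L==i].mean(0);print('dark',s[i,4],p,np.degrees(np.arctan2(p[1],p[0]))%360)
```

```text
w2 [ 416.13964429 -255.26815637] lug 52 205.38448557909166
dark 67 [-36.53321899  15.72855378] 156.7067950259981
dark 13 [-28.89959217 -28.79985166] 224.90095737939794
w3 [ 416.13394423 -255.47811465] lug 70 156.87341216484347
dark 19 [-28.74811423 -29.09010492] 225.33877935157128
dark 12 [-42.50524003  18.21083101] 156.80790146280023
```

Turned 48.5° with no slip, so the collar is at about 1.195 rad, just short of the 1.22 stop. I'll regrip it and turn until it resists.

>>> {"fn": "move_arm", "kwargs": {
  "plan": [
    {"x": 35,"y": 0,"z": 30,"rx": 0,"ry": 0,"rz": 0},
    {"x": 40,"y": 0,"z": 30,"rx": 0,"ry": 0,"rz": 0},
    {"x": 0,"y": 0,"z": 40,"rx": 0,"ry": 0,"rz": 0},
    {"x": 0,"y": 0,"z": 35,"rx": 0,"ry": 0,"rz": 0},
    {"x": 0,"y": 0,"z": 15,"rx": 0,"ry": 0,"rz": 0},
    {"x": 0,"y": 0,"z": 0,"rx": 0,"ry": 0,"rz": 0}
  ]
}}

```text
time_s: 8.25
ee_pos: [414.5, -253.9, 49.9]
ee_rot: [-180.0, 0.5, -29.0]
force: [0.4, 0.4, 0.1]
gripper_width: 91.1
gripper_force: 0.0
```

>>> {"fn": "move_arm", "kwargs": {
  "plan": [
    {"x": 0,"y": 0,"z": 0,"rx": 0,"ry": 0,"rz": 0},
    {"x": 0,"y": 0,"z": 0,"rx": 0,"ry": 0,"rz": 0},
    {"x": 0,"y": 0,"z": 0,"rx": 0,"ry": 0,"rz": 0},
    {"x": 0,"y": 0,"z": 0,"rx": 0,"ry": 0,"rz": 0},
    {"x": 0,"y": 0,"z": 0,"rx": 0,"ry": 0,"rz": 0},
    {"x": 0,"y": 0,"z": 0,"rx": 0,"ry": 0,"rz": 0},
    {"x": 0,"y": 0,"z": 0,"rx": 0,"ry": 0,"rz": 0.02},
    {"x": 0,"y": 0,"z": 0,"rx": 0,"ry": 0,"rz": 0.02},
    {"x": 0,"y": 0,"z": 0,"rx": 0,"ry": 0,"rz": 0.01},
    {"x": 0,"y": 0,"z": 0,"rx": 0,"ry": 0,"rz": 0}
  ],
  "grip": 0.5,
  "squeeze": 35
}}

```text
time_s: 9.25
ee_pos: [416.5, -255.9, 54.3]
ee_rot: [179.9, -0.1, -31.7]
force: [-1.8, -2.9, 5.9]
gripper_width: 53.3
gripper_force: 35.0
```

```bash
python3 -c "
from h import *
s=state();print(s['ee_rot'],s['torque'],s['force'],s['gripper_width'],s['effort'],s['qpos'])"
```

```text
[ 1.79908531e+02 -6.93774686e-02 -3.17098329e+01] [-0.27938027  0.35237099  0.96626042] [-1.8205525  -2.859838    5.94612747] 53.31775700909386 [  0.24295472 -33.39539051 -16.80866539   1.24624997  -0.27717775
   0.97456221] [-32.84505106  18.28028495 111.84185945  -0.11792072  49.80673939
  88.94088358]
```

The wrist torque jumped to 0.97 Nm, so the collar is at its stop. I'll release it, lift and go to the gauge.

>>> {"fn": "move_arm", "kwargs": {
  "plan": [
    {"x": 0,"y": 0,"z": 0,"rx": 0,"ry": 0,"rz": -0.02},
    {"x": 0,"y": 0,"z": 0,"rx": 0,"ry": 0,"rz": 0},
    {"x": 0,"y": 0,"z": 0,"rx": 0,"ry": 0,"rz": 0},
    {"x": 0,"y": 0,"z": 0,"rx": 0,"ry": 0,"rz": 0},
    {"x": 0,"y": 0,"z": -30,"rx": 0,"ry": 0,"rz": 0},
    {"x": 0,"y": 0,"z": -45,"rx": 0,"ry": 0,"rz": -0.14},
    {"x": 0,"y": 0,"z": -45,"rx": 0,"ry": 0,"rz": -0.14},
    {"x": 0,"y": 0,"z": -45,"rx": 0,"ry": 0,"rz": -0.14},
    {"x": 0,"y": 0,"z": -40,"rx": 0,"ry": 0,"rz": -0.14},
    {"x": 0,"y": 0,"z": 0,"rx": 0,"ry": 0,"rz": -0.14}
  ],
  "grip": 1
}}

```text
time_s: 10.25
ee_pos: [419.1, -256.7, 264.6]
ee_rot: [179.5, -0.5, 9.7]
force: [-0.3, -0.1, 0.1]
gripper_width: 91.4
gripper_force: 0.0
```

>>> {"fn": "move_arm", "kwargs": {
  "plan": [
    {"x": 0,"y": 0,"z": 0,"rx": 0,"ry": 0,"rz": -0.14},
    {"x": 9,"y": -43,"z": 0,"rx": 0,"ry": 0,"rz": 0},
    {"x": 9,"y": -45,"z": 0,"rx": 0,"ry": 0,"rz": 0},
    {"x": 9,"y": -45,"z": 0,"rx": 0,"ry": 0,"rz": 0},
    {"x": 9,"y": -45,"z": 0,"rx": 0,"ry": 0,"rz": 0},
    {"x": 9,"y": -45,"z": 0,"rx": 0,"ry": 0,"rz": 0},
    {"x": 9,"y": -45,"z": 0,"rx": 0,"ry": 0,"rz": 0},
    {"x": 9,"y": -45,"z": 0,"rx": 0,"ry": 0,"rz": 0},
    {"x": 9,"y": -45,"z": 0,"rx": 0,"ry": 0,"rz": 0},
    {"x": 9,"y": -43,"z": 0,"rx": 0,"ry": 0,"rz": 0}
  ]
}}

```text
time_s: 11.25
ee_pos: [372.9, 153.6, 258.6]
ee_rot: [-180.0, -0.0, 17.4]
force: [2.2, 0.1, 0.5]
gripper_width: 91.1
gripper_force: 0.0
```

>>> {"fn": "move_arm", "kwargs": {
  "plan": [
    {"x": 0,"y": 0,"z": 0,"rx": 0,"ry": 0,"rz": 0},
    {"x": 0,"y": 0,"z": 0,"rx": 0,"ry": 0,"rz": 0}
  ]
}}

```text
time_s: 11.45
ee_pos: [373.3, 152.2, 258.3]
ee_rot: [180.0, 0.1, 17.6]
force: [0.6, -0.7, -0.4]
gripper_width: 91.0
gripper_force: 0.0
```

```bash
python3 look.py w4 gauge_grip:106 gauge:72 gauge_stand:0
```

```text
11.45 [373.26778044 152.15458447 258.30092154] [1.79964454e+02 5.52065863e-02 1.75601618e+01] [ 2.05714738e+01  1.29312811e-01  1.02224930e+02 -3.33623806e-02
  7.77027565e+01  9.30184167e+01] [ 0.5542868  -0.67304446 -0.42051668]
campos [444.11716329 175.02967517 454.32583912]
gauge_grip 0.95 [317.6 141. ] [[451.7 175.9 106. ]] [[451.1 175.8 137. ]]
gauge_grip 0.82 [283.6 246.1] [[341.4 177.5 106. ]] [[346.8 177.4 124.3]]
gauge 0.74 [284.5 235.9] [[343.1 180.1  72. ]] [[356.7 179.4 123.5]]
gauge 0.72 [318.2 140.3] [[453.3 175.6  72. ]] [[451.8 175.5 137.3]]
gauge_stand 0.95 [194.6 127.7] [[423.7 327.8   0. ]] [[426.9 303.6  72.1]]
```

View pics/w4.png

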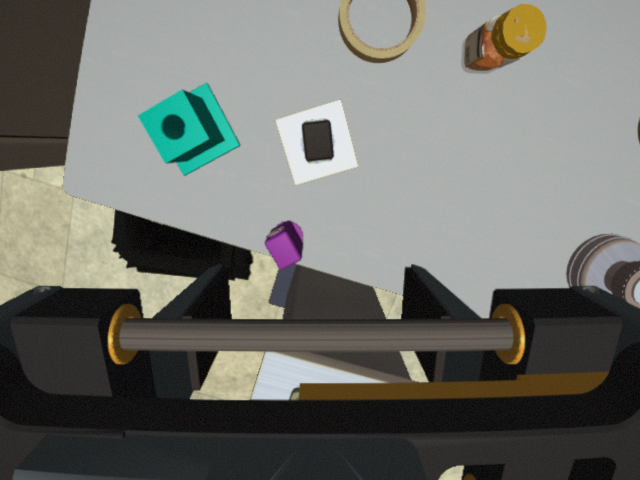

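The wrist view shows the black gauge head at (318,141) on the white stand (foot spans 276–357), purple gauge at (285,245), turquoise stand at (190,128). Now I'll fit the head's outline.

Run:
```python
from h import *
f=dict(np.load('pics/w4.npz'))
v,u=np.mgrid[:480,:640];P=at_depth(f,np.c_[u.ravel(),v.ravel()]).reshape(480,640,3)
roi=(abs(u-318)<45)&(abs(v-141)<45)
m=roi&(P[...,2]>115);print(m.sum(),np.percentile(P[m][:,2],[5,50,95]))
c=max(cv2.findContours(m.astype(np.uint8),0,cv2.CHAIN_APPROX_NONE)[0],key=cv2.contourArea)
print(cv2.minAreaRect(at_z(f,c[:,0].astype(float),136)[:,:2].astype(np.float32)))
# stand top outline & foot
w=roi&(f['img'].mean(2)>190)
for nm,mm,z in(('foot',roi&(P[...,2]>2.5),5),('top',roi&(P[...,2]>60),72)):
    c=max(cv2.findContours(mm.astype(np.uint8),0,cv2.CHAIN_APPROX_NONE)[0],key=cv2.contourArea)
    print(nm,cv2.minAreaRect(at_z(f,c[:,0].astype(float),z)[:,:2].astype(np.float32)))
```

```text
1277 [130.94625578 136.79258742 138.43194432]
((451.0708312988281, 176.1791229248047), (37.73041915893555, 25.867530822753906), 23.119375228881836)
foot ((451.8290710449219, 176.41018676757812), (86.1932373046875, 84.07401275634766), 33.114742279052734)
top ((451.5025939941406, 175.76882934570312), (57.26963806152344, 56.855125427246094), 32.98735046386719)
```

>>> {"fn": "move_arm", "kwargs": {
  "plan": [
    {"x": 0,"y": 0,"z": 0,"rx": 0,"ry": 0,"rz": -0.095},
    {"x": 15,"y": 2,"z": 20,"rx": 0,"ry": 0,"rz": 0},
    {"x": 20,"y": 2,"z": 25,"rx": 0,"ry": 0,"rz": 0},
    {"x": 20,"y": 2,"z": 25,"rx": 0,"ry": 0,"rz": 0},
    {"x": 16,"y": 2,"z": 20,"rx": 0,"ry": 0,"rz": 0},
    {"x": 10,"y": 0.6,"z": 15,"rx": 0,"ry": 0,"rz": 0},
    {"x": 0,"y": 0,"z": 0,"rx": 0,"ry": 0,"rz": 0},
    {"x": 0,"y": 0,"z": 0,"rx": 0,"ry": 0,"rz": 0}
  ]
}}

```text
time_s: 12.45
ee_pos: [451.7, 174.1, 153.8]
ee_rot: [180.0, 0.0, 22.7]
force: [0.1, -0.5, 0.7]
gripper_width: 91.4
gripper_force: 0.0
```

>>> {"fn": "move_arm", "kwargs": {
  "plan": [
    {"x": 0.4,"y": -1.9,"z": 15,"rx": 0,"ry": 0,"rz": 0},
    {"x": 0,"y": 0,"z": 25,"rx": 0,"ry": 0,"rz": 0},
    {"x": 0,"y": 0,"z": 18,"rx": 0,"ry": 0,"rz": 0},
    {"x": 0,"y": 0,"z": 8,"rx": 0,"ry": 0,"rz": 0},
    {"x": 0,"y": 0,"z": 0,"rx": 0,"ry": 0,"rz": 0},
    {"x": 0,"y": 0,"z": 0,"rx": 0,"ry": 0,"rz": 0}
  ]
}}

```text
time_s: 13.05
ee_pos: [452.1, 177.2, 88.9]
ee_rot: [180.0, -0.1, 22.8]
force: [0.1, 0.1, 0.3]
gripper_width: 91.2
gripper_force: 0.0
```

>>> {"fn": "move_arm", "kwargs": {
  "plan": [
    {"x": 0,"y": 0,"z": 0,"rx": 0,"ry": 0,"rz": 0},
    {"x": 0,"y": 0,"z": 0,"rx": 0,"ry": 0,"rz": 0},
    {"x": 0,"y": 0,"z": 0,"rx": 0,"ry": 0,"rz": 0},
    {"x": 0,"y": 0,"z": 0,"rx": 0,"ry": 0,"rz": 0},
    {"x": 0,"y": 0,"z": 0,"rx": 0,"ry": 0,"rz": 0},
    {"x": 0,"y": 0,"z": 0,"rx": 0,"ry": 0,"rz": 0},
    {"x": 0,"y": 0,"z": 0,"rx": 0,"ry": 0,"rz": 0},
    {"x": 0,"y": 0,"z": 0,"rx": 0,"ry": 0,"rz": 0},
    {"x": 0,"y": 0,"z": 0,"rx": 0,"ry": 0,"rz": 0},
    {"x": 0,"y": 0,"z": 0,"rx": 0,"ry": 0,"rz": 0}
  ],
  "grip": 0.15,
  "squeeze": 25
}}

```text
time_s: 14.05
ee_pos: [451.3, 177.0, 87.5]
ee_rot: [180.0, 0.0, 22.9]
force: [0.4, 0.5, -1.0]
gripper_width: 25.9
gripper_force: 25.0
```

```bash
python3 -c "
from h import *
s=state();print(s['ee_pos'],s['ee_rot'],s['torque'],s['force'],s['gripper_width'],s['gripper_force'])"
```

```text
[451.30843195 177.02275683  87.52908319] [1.79988107e+02 1.22736557e-02 2.28530647e+01] [-0.02252772 -0.03029646  0.05090071] [ 0.39990516  0.46909935 -1.0291051 ] 25.93564531883475 24.958299100399017
```

>>> {"fn": "move_arm", "kwargs": {
  "plan": [
    {"x": 0,"y": 0,"z": -5,"rx": 0,"ry": 0,"rz": 0},
    {"x": 0,"y": 0,"z": -12,"rx": 0,"ry": 0,"rz": 0},
    {"x": 0,"y": 0,"z": -20,"rx": 0,"ry": 0,"rz": 0},
    {"x": 0,"y": 0,"z": -25,"rx": 0,"ry": 0,"rz": 0},
    {"x": 0,"y": 0,"z": -25,"rx": 0,"ry": 0,"rz": 0},
    {"x": 0,"y": 0,"z": -20,"rx": 0,"ry": 0,"rz": 0},
    {"x": 0,"y": 0,"z": -13,"rx": 0,"ry": 0,"rz": 0},
    {"x": 0,"y": 0,"z": 0,"rx": 0,"ry": 0,"rz": 0},
    {"x": 0,"y": 0,"z": 0,"rx": 0,"ry": 0,"rz": 0}
  ]
}}

```text
time_s: 14.95
ee_pos: [451.0, 177.0, 207.3]
ee_rot: [180.0, 0.0, 22.8]
force: [0.7, -0.6, -1.5]
gripper_width: 26.1
gripper_force: 25.0
```

Run:
```python
from h import *
s=state();print(s['ee_pos'],s['ee_rot'],s['force'],s['gripper_width'])
for c in("scene","wrist","top"):
    f=grab_frame(c);cv2.imwrite(f'pics/{c}5.png',f['img'][...,::-1])
    for l in("gauge","gauge_tip","gauge_grip"):
        for r in landmark_of(c,l):
            if r['p']>.3:print(c,l,round(r['p'],2),np.round(r['point']),np.round(at_depth(f,r['point'])),)
```

```text
[450.9883079  177.01412634 207.3454968 ] [1.79999675e+02 2.46397252e-02 2.28489231e+01] [ 0.70981786 -0.56095578 -1.50229463] 26.058264444526046
scene gauge 0.72 [268. 230.] [[439. 184. 208.]]
scene gauge 0.64 [301. 310.] [[329. 182.  80.]]
scene gauge_tip 0.52 [270. 253.] [[452. 177. 138.]]
scene gauge_tip 0.36 [302. 332.] [[341. 173.  -2.]]
scene gauge_grip 0.72 [268. 215.] [[428. 189. 253.]]
scene gauge_grip 0.69 [297. 303.] [[335. 187.  96.]]
wrist gauge 0.72 [319. 271.] [[468. 183. 246.]]
wrist gauge_grip 0.85 [318. 290.] [[463. 182. 256.]]
top gauge 0.49 [257. 251.] [[428. 159. 327.]]
top gauge_grip 0.48 [255. 248.] [[420. 153. 412.]]
```

Grasp is good (tip seen at scene (270,253), about (452,177)). Next, carry it over the pad.

>>> {"fn": "move_arm", "kwargs": {
  "plan": [
    {"x": -8,"y": 16,"z": 0,"rx": 0,"ry": 0,"rz": 0},
    {"x": -17,"y": 32.5,"z": 0,"rx": 0,"ry": 0,"rz": 0},
    {"x": -17,"y": 32.5,"z": 0,"rx": 0,"ry": 0,"rz": 0},
    {"x": -17,"y": 32.5,"z": 0,"rx": 0,"ry": 0,"rz": 0},
    {"x": -17,"y": 32.5,"z": 0,"rx": 0,"ry": 0,"rz": 0},
    {"x": -17,"y": 32.5,"z": 0,"rx": 0,"ry": 0,"rz": 0},
    {"x": -17,"y": 32.5,"z": 0,"rx": 0,"ry": 0,"rz": 0},
    {"x": -17,"y": 32.5,"z": 0,"rx": 0,"ry": 0,"rz": 0},
    {"x": -17,"y": 32.5,"z": 0,"rx": 0,"ry": 0,"rz": 0},
    {"x": -17,"y": 32.5,"z": 0,"rx": 0,"ry": 0,"rz": 0}
  ]
}}

```text
time_s: 16.55
ee_pos: [422.5, -171.2, 207.9]
ee_rot: [180.0, -0.0, 22.8]
force: [0.3, 0.0, -0.7]
gripper_width: 25.9
gripper_force: 25.0
```

>>> {"fn": "move_arm", "kwargs": {
  "plan": [
    {"x": -17,"y": 32.5,"z": 0,"rx": 0,"ry": 0,"rz": 0},
    {"x": -13,"y": 25,"z": 0,"rx": 0,"ry": 0,"rz": 0},
    {"x": -9,"y": 19,"z": 0,"rx": 0,"ry": 0,"rz": 0},
    {"x": 0,"y": 0,"z": 0,"rx": 0,"ry": 0,"rz": 0},
    {"x": 0,"y": 0,"z": 0,"rx": 0,"ry": 0,"rz": 0},
    {"x": 0,"y": 0,"z": 0,"rx": 0,"ry": 0,"rz": 0}
  ]
}}

```text
time_s: 17.15
ee_pos: [416.5, -254.5, 207.6]
ee_rot: [-180.0, -0.0, 22.9]
force: [-0.5, -0.1, -1.3]
gripper_width: 26.0
gripper_force: 25.0
```

```bash
python3 - <<'E'
from h import *
F=[]
for i in range(4):
    s=state();F.append(s['force']);f=grab_frame("scene")
print(s['ee_pos'],s['ee_rot'],np.mean(F,0),s['gripper_width'])
cv2.imwrite('pics/s6.png',f['img'][...,::-1])
for l in("gauge_tip","test_pad"):
    for r in landmark_of("scene",l): print(l,r['p'],r['point'],at_depth(f,r['point']))
print(proj(f,[[416.1,-255.3,88],[416.1,-255.3,s['ee_pos'][2]-74.5]]))
E
python3 -c "
import cv2
i=cv2.imread('pics/s6.png')[140:270,360:510];cv2.imwrite('pics/s6c.png',cv2.resize(i,None,fx=4,fy=4,interpolation=2))"
```

```text
[ 416.65827495 -254.47774239  207.77021478] [ 1.79996780e+02 -1.08710902e-02  2.29229512e+01] [ 0.05861574  0.12319342 -0.64454721] 25.9131221550303
[[434.86327362 213.96912171]
 [437.28507322 198.41792303]]
```

View pics/s6c.png

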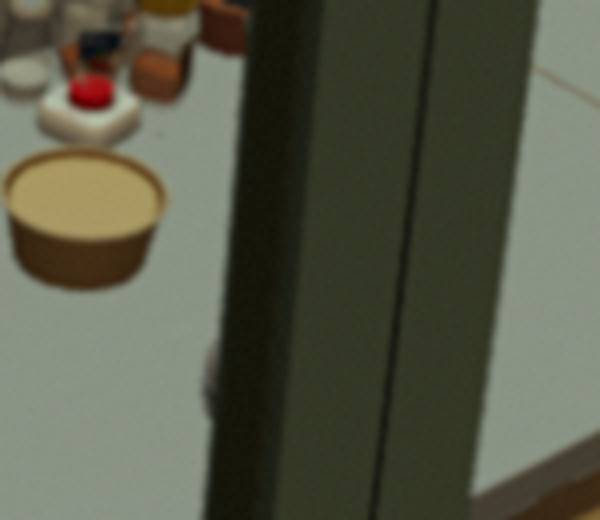

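The arm blocks the scene view of the canister (only its edge shows at (205,385) in the crop), so I'll press by position and force.

>>> {"fn": "move_arm", "kwargs": {
  "plan": [
    {"x": -0.8,"y": 0.5,"z": 10,"rx": 0,"ry": 0,"rz": 0},
    {"x": 0,"y": 0,"z": 15,"rx": 0,"ry": 0,"rz": 0},
    {"x": 0,"y": 0,"z": 10,"rx": 0,"ry": 0,"rz": 0},
    {"x": 0,"y": 0,"z": 4,"rx": 0,"ry": 0,"rz": 0},
    {"x": 0,"y": 0,"z": 0,"rx": 0,"ry": 0,"rz": 0},
    {"x": 0,"y": 0,"z": 0,"rx": 0,"ry": 0,"rz": 0},
    {"x": 0,"y": 0,"z": 0,"rx": 0,"ry": 0,"rz": 0}
  ]
}}

```text
time_s: 18.15
ee_pos: [416.4, -256.4, 169.2]
ee_rot: [179.9, -0.0, 22.8]
force: [-0.1, 0.3, -1.4]
gripper_width: 25.9
gripper_force: 25.0
```

```bash
cat > fz.py <<'E'
from h import *
F=[];T=[];X=[]
for i in range(8): s=state();F.append(s['force']);T.append(s['torque']);X.append(s['ee_pos']);grab_frame("top")
print(s['time_s'],np.mean(X,0),s['ee_rot'],'F',np.mean(F,0),np.std(F,0),'T',np.mean(T,0),s['gripper_width'])
E
python3 fz.py
```

```text
18.5 [ 416.19924859 -256.26334016  169.02369889] [ 1.79983167e+02 -7.79547294e-03  2.28508881e+01] F [ 0.01802198  0.13619674 -1.20191104] [0.50226036 0.40532632 0.43501659] T [-0.00892544  0.00671241 -0.00634365] 25.936922770970202
```

>>> {"fn": "move_arm", "kwargs": {
  "plan": [
    {"x": 0.3,"y": -0.8,"z": 2,"rx": 0,"ry": 0,"rz": 0},
    {"x": 0,"y": 0,"z": 2,"rx": 0,"ry": 0,"rz": 0},
    {"x": 0,"y": 0,"z": 2,"rx": 0,"ry": 0,"rz": 0},
    {"x": 0,"y": 0,"z": 2,"rx": 0,"ry": 0,"rz": 0},
    {"x": 0,"y": 0,"z": 2,"rx": 0,"ry": 0,"rz": 0},
    {"x": 0,"y": 0,"z": 2,"rx": 0,"ry": 0,"rz": 0},
    {"x": 0,"y": 0,"z": 0,"rx": 0,"ry": 0,"rz": 0},
    {"x": 0,"y": 0,"z": 0,"rx": 0,"ry": 0,"rz": 0},
    {"x": 0,"y": 0,"z": 0,"rx": 0,"ry": 0,"rz": 0}
  ]
}}

```text
time_s: 19.45
ee_pos: [416.0, -255.3, 156.8]
ee_rot: [180.0, -0.0, 22.8]
force: [-0.5, -0.8, 0.7]
gripper_width: 25.7
gripper_force: 25.0
```

```bash
python3 fz.py
```

```text
19.8 [ 415.96205749 -255.26663334  156.75888351] [1.79995815e+02 4.09004365e-04 2.28469405e+01] F [-0.55103211  0.20704403  1.07260425] [0.36570096 0.5831421  0.34930308] T [ 0.11559799  0.13643931 -0.00890092] 25.96441040499311
```

>>> {"fn": "move_arm", "kwargs": {
  "plan": [
    {"x": 0,"y": 0,"z": 1.2,"rx": 0,"ry": 0,"rz": 0},
    {"x": 0,"y": 0,"z": 1.1,"rx": 0,"ry": 0,"rz": 0},
    {"x": 0,"y": 0,"z": 0,"rx": 0,"ry": 0,"rz": 0},
    {"x": 0,"y": 0,"z": 0,"rx": 0,"ry": 0,"rz": 0},
    {"x": 0,"y": 0,"z": 0,"rx": 0,"ry": 0,"rz": 0}
  ]
}}

```text
time_s: 20.35
ee_pos: [416.0, -255.3, 154.4]
ee_rot: [180.0, -0.0, 22.9]
force: [-0.0, 0.6, 2.1]
gripper_width: 26.0
gripper_force: 25.0
```

```bash
python3 fz.py
python3 - <<'E'
from h import *
for c in("top","wrist"):
    f=grab_frame(c);cv2.imwrite(f'pics/{c}7.png',f['img'][...,::-1])
    for l in("spice_jar","paper_tub","tape_roll","gauge"):
        for r in masks_of(c,l)[:2]:
            P=cloud(f,r['pixels']);print(c,l,round(r['p'],2),np.round(r['box']),np.round(np.median(P,0)) if len(P) else 0)
a=cv2.imread('pics/top7.png')[150:360,170:490];cv2.imwrite('pics/t7c.png',cv2.resize(a,None,fx=2.4,fy=2.4))
E
```

```text
20.7 [ 415.97860514 -255.29145619  154.40120169] [ 1.79992921e+02 -1.43365997e-03  2.28507167e+01] F [-0.55276942  0.56699959  2.28983048] [0.40735911 0.50451273 0.36807142] T [ 0.11110282  0.15843713 -0.0215035 ] 25.995210374647126
top spice_jar 0.9 [325. 199.  14.  26.] [600.  22.  98.]
top paper_tub 0.79 [430. 196.  46.  41.] [ 622. -258.   49.]
top paper_tub 0.52 [416. 282.   8.  18.] [ 399. -213.   37.]
top tape_roll 0.7 [273. 203.  36.  40.] [609. 149.  24.]
top gauge 0.51 [259. 304.  20.  24.] [338. 174. 122.]
wrist spice_jar 0.27 [425.  38. 149.  76.] [ 599. -269.   49.]
wrist paper_tub 0.85 [424.  39. 147.  74.] [ 599. -268.   49.]
wrist paper_tub 0.19 [316. 281.  54.  76.] [ 428. -250.  202.]
wrist gauge 0.9 [317. 281.  55.  72.] [ 428. -250.  203.]
```

View pics/wrist7.png

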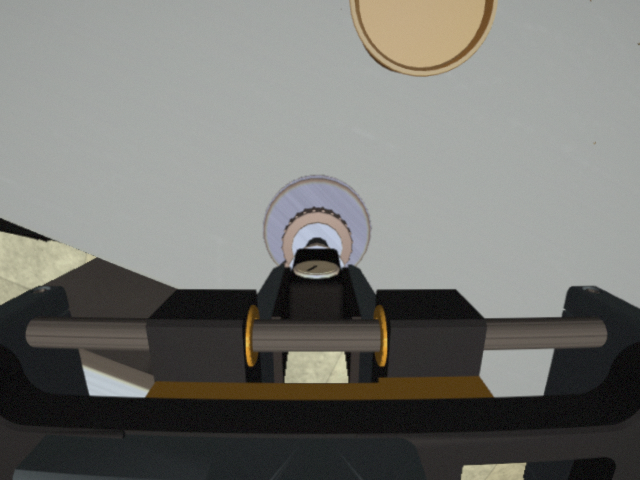

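The wrist view shows the gauge upright, centred on the lid (canister centred at column 317). The force rise is 3.5 N, so the plunger is about 8 to 8.7 mm in. The tub, jar and tape haven't moved.

```bash
python3 -c "
from workcell import *
print(job_done())"
```

```text
the job is handed in; nothing more can be done
None
```

I turned the collar clockwise to its stop and let go of it, then handed the job in with the gauge gripped, upright and pressing on the middle of the pad. The plunger is about 8 mm in, judging by position and force because the camera could not see it. The spice jar, tub and tape roll have not moved.

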